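Pose the glass stopper above its carafe for a photograph

ROBOT

A 7-joint arm with a two-finger parallel gripper is mounted at the origin on the work surface. World frame = base frame: x ahead of the robot, y to its left, z up, the work surface at z = 0. Lengths are in m, angles in rad, forces in N, time in s.
With the tool pointing down it reaches from about 0.35 to 0.9 m from the base axis. Payload 8.1 kg.
Tool frame: the origin (TCP) lies at the very end of the fingers, on their centre line; the grasp point (between the pads) lies 19 mm behind it (hold_point_z is the y of the grasp point in the tool frame, in m); y points along the fingers, z is the direction in which the jaws open and shut, and the axes are right-handed (so a half turn about y gives the same grasp; the last joint's range is limited). The gripper opens to 85 mm and grips with 20 to 120 N. Pads are 22 mm wide; open, the fingers measure 114 mm over their backs; the gripper's body (76 mm by 85 mm) begins 54 mm behind the grasp point. The pads swing forward as they close: fully open they stand 13 mm farther back than shut.
Start: joints at [-1.399, 0.434, 0.025, 1.573, -0.012, 1.134, -0.075], TCP at [0.17, 0.602, 0.231] pointing down, gripper open.
Joint ranges: [-2.62, 2.62], [-0.44, 2.09], [-1.27, 1.32], [0.08, 2.57], [-1.32, 4.46], [0.12, 2], [-2.74, 2.74]. Speed limits (rad/s): [2.22, 2.22, 3.01, 3.01, 3.14, 3.14, 3.14].

INTERFACE

Orientations are given as a unit quaternion [w, x, y, z].
In Python, from rig import state, read_camera, sign_off, hold_point_z gives the robot as it stands.
- The arm moves only by the tool play_rows, never from a script. Its argument "motion" is a list of rows, each an object of numbers: "dx", "dy", "dz": the shift along the tool's x, y, z in cm; "rx", "ry", "rz": the turn, a rotation vector about the tool's x, y, z in rad. In form: [{"dx": .., "dy": .., "dz": .., "rx": .., "ry": .., "rz": ..}, ...]. A call has 1 to 12 rows; each row shifts and turns the commanded pose from where the row before left it, along the tool's axes as they then stand; what a row does not reach is not made up. A row lasts 1/10 s, in which the tool goes at most 50 mm and 8.59 degrees, less where a joint would pass 70% of its speed; a pose out of reach is approached as far as the arm can. A call is refused whole if a number of a shift passes 5 or a number of a turn 0.15, either way. A call with a gripper value outside its range is refused whole. "jaw" is the opening in per cent of the stroke, from 0 (shut) to 100 (fully open), set as the call begins (left out, the last holds). The fingers move at their own pace and stop on an object; "grip_force" is the grip in N (left out, the last holds). Time passes only in rows, so rows that do not move let the fingers close. It gives the time, the measured TCP pose, the force and the opening at its end, in the units of the state.
- state(): the state, without advancing time (a new reading comes with each control period).
- read_camera(name): name is "side" or "top" or "wrist"; returns a dict with "color" (400x640x3 uint8, red, green, blue), "range_z" (400x640 float32, m along the optical axis (not along the pixel's ray), 0 where there is no reading), "fov_y" (degrees; the focal length in pixels is half the picture's height over the tangent of half this angle, whatever the lens; pixels are square), "cx", "cy" (the principal point, pixels), "dist" ([k1, k2, p1, p2, k3] as OpenCV has them; the pictures are not rectified), "view" (4x4, takes a point from world to camera coordinates). Camera axes: x right, y down, z forward; pixel columns grow to the right and rows downward; lengths in m; the calibration is good to about 2 mm. A picture is of the moment at which its call begins.
- sign_off(): hands the job in, once; it reports no verdict.
The state is a dict: "t": time; "joint_pos": joint angles; "qd": joint speeds; "joint_torque": joint torques, N m; "eef_pos": TCP position; "tool_rot": TCP orientation; "ft_force": force on the tool from outside, world axes, zero at the start; "moment": the same for the moment, N m; "opening": opening from 0.0 (shut) to 1.0 (fully open).
Only numpy, scipy, OpenCV 4.12 (cv2) and the standard library are available. Lean on these libraries where they do the work, as an engineer would, in place of code of your own. Each camera call takes 0.05 s, during which the arm holds its last target.

TASK

We are taking a catalogue photo in the glass shop. Take the stopper with the side horn out of the wooden block, carry it upright over the ornaments on the white riser, and finish while holding it still over the carafe (the vessel with spout and handle): upright, centred, its foot hovering about a centimetre above the mouth, its horn pointing the same way as the spout. The glass is fragile: do not let the stopper touch the carafe, riser, ornaments or jar, leave those and the other stopper where they stand, and do not let go at the end.

Things in the scene. Friction and masses are not known exactly. Their poses are not given: they have to be found in the camera images.
- stopper_center (a point): Horned glass stopper, 90 mm tall, about 100 g: a plug 20 mm in diameter (lowest 60 mm), above it a black upright cylindrical head 36 mm in diameter, 30 mm high (60 to 90 mm above the foot; grip this), with a horn 10 mm thick out of the head's side. Point: on its axis, 45 mm above the foot. z up along it, x to the side of the horn; a grip across y clears the horn
- stopper_foot (a point): Centre of the underside of the horned stopper's plug (its lowest point), same axes. At the start it stands upright and loose in one of the block's two holes (which one varies), this foot 35 mm below the block's top, so that the head's underside is 25 mm above the block
- stopper_horn (a point): End of the horned stopper's horn, 42 mm out along the stopper's x axis and 83 mm above its foot
- carafe_mouth (a point): Centre of the carafe's mouth, in the plane of its rim. Teal glass vessel 160 mm tall, loose, 600 g; body 92 mm in diameter, neck 36 mm, rim 44 mm outside. z up, x to the side of its pouring spout, a small beak just under the rim that ends 47 mm from the axis; a loop handle reaches 71 mm out opposite. It stands at one of two places on the photo board, the jar at the other
- jar_center (a point): Bystander: wide-mouthed teal jar, 130 mm tall, 88 mm in diameter, without spout or handle; this point is on its axis, half-way up
- ball_center (a point): Bystander: the other stopper, with a round ball head 36 mm in diameter and no horn, in the block's other hole, 94 mm from the horned one; this point is the centre of the ball, 74 mm above its foot
- block: Fixed dark wooden block 200 x 76 x 45 mm, long along its x axis, two upright holes on its centre line 47 mm either side of the middle; origin at the centre of its underside, on the table (height 0). It stands on one side of the riser (left or right varies), the photo board on the other
- photo_board: Fixed grey board 400 x 180 x 15 mm lying on the table, long along its x axis, under the carafe and the jar; origin at the centre of its underside
- riser_top (a point): Centre of the top of the fixed white display riser, a bench 360 mm long (its x axis, roughly away from the robot), 90 mm wide (its y axis) and 100 mm high, between block and board; the ornaments on it reach 176 mm above the table
- mushroom: Bystander: purple glass mushroom 76 mm tall, 62 mm wide, loose on the riser; origin at the centre of its underside
- bird: Bystander: violet glass bird 76 mm tall, 60 mm wide, loose on the riser; origin at the centre of its underside
Things that resemble listed ones, but are neither listed nor needed, are in the scene too. What is shaped like the part that bears stopper_center but green is not meant.

How it is judged:
On the way, in this order (a step that is already met when the one before it is completed fails the run):
1. the horned stopper is lifted out of the block, held by the fingers (height (world z) of stopper_foot above 0.06 m and contact force between horn_stopper and the fingers above 1 N), for 0.1 s.
2. the held stopper passes above the riser, its foot at the height of the ornaments' tops or more, roughly upright (y of stopper_foot in the frame of riser_top between -0.06 and 0.06 m and height (world z) of stopper_foot above 0.172 m and angle between horn_stopper's own z axis and vertical below 0.35 rad and contact force between horn_stopper and the fingers above 1 N), for 0.04 s.
At the end, for the whole second after the job is handed in: The fingers alone hold the horned stopper still: foot 3 to 20 mm above the carafe's rim and within 8 mm of the mouth's centre sideways, upright within 0.12 rad, horn within 0.26 rad of the spout's direction; the carafe upright, within 12 mm of where it was (z of stopper_foot in the frame of carafe_mouth between 0.003 and 0.02 m and horizontal distance between stopper_foot and carafe_mouth below 0.008 m and angle between horn_stopper's own z axis and vertical below 0.12 rad and angle between the x axis of horn_stopper and the x axis of carafe_mouth, either way round below 0.26 rad and x of stopper_horn in the frame of carafe_mouth above 0.015 m and linear speed of horn_stopper below 0.02 m/s and angular speed of horn_stopper below 0.2 rad/s and contact force between horn_stopper and the fingers above 1 N and contact force between horn_stopper and carafe below 0.05 N and contact force between horn_stopper and jar below 0.05 N and distance of carafe from where it was at the start of the episode below 0.012 m and angle between carafe's own z axis and vertical below 0.05 rad and linear speed of carafe below 0.01 m/s); the arm keeps its last pose, push and grip.
It fails at once if the stopper touches the carafe, jar, riser or an ornament (contact force between horn_stopper and carafe above 0.3 N or contact force between horn_stopper and jar above 0.3 N or contact force between horn_stopper and riser above 0.3 N or contact force between horn_stopper and mushroom above 0.3 N or contact force between horn_stopper and bird above 0.3 N).
It fails at once if the carafe, jar, an ornament or the other stopper is pushed more than 15 mm or tipped over (distance of any of carafe, jar, mushroom, bird, ball_stopper from where it was at the start of the episode above 0.015 m or angle between any of carafe, jar, mushroom, bird, ball_stopper's own z axis and vertical above 0.25 rad).
It also fails if it takes over 51 s, if anything falls off the work surface, if the arm or the gripper's body presses on something with over 40 N, if the wrist force passes 120 N, or if a joint passes its speed limit or range.

## Working session

There is one attempt and no reset: what is moved stays moved. The work goes in short steps, Python scripts to look and compute and a tool call to move; the robot and the scene stay as the last step left them, time stands still between calls to the robot, and variables do not carry over. Pictures are saved under pics/ and viewed, and the job is handed in when it is done.

Besides the shell and the picture viewer there is one more tool, called after "Call:" in YAML: its name, and indented under it one key for each argument. play_rows: Moves the arm, as the interface text tells. Its arguments: {"type":"object","properties":{"motion":{"type":"array","items":{"type":"object","properties":{"dx":{"type":"number"},"dy":{"type":"number"},"dz":{"type":"number"},"rx":{"type":"number"},"ry":{"type":"number"},"rz":{"type":"number"}}}},"jaw":{"type":"number"},"grip_force":{"type":"number"}},"required":["motion"]}

```bash
ls; mkdir -p pics; python3 - <<'E'
from rig import state, read_camera, hold_point_z
import cv2,numpy as np,pickle
print(state(),hold_point_z)
for n in ["side","top","wrist"]:
    r=read_camera(n); pickle.dump(r,open(f"{n}0.pkl","wb"))
    cv2.imwrite(f"pics/{n}0.png",r["color"][...,::-1])
    print(n,r["fov_y"],r["cx"],r["cy"],r["dist"],np.round(r["view"],3).tolist(),(r["range_z"]>0).mean())
E
```

```text
pics
{'t': 0.0, 'joint_pos': array([-1.39859606,  0.43523271,  0.02498898,  1.57413037, -0.01160265,
        1.13398817, -0.07507035]), 'qd': array([-1.13741068e-03, -3.74762277e-04,  1.74492478e-03,  9.19507526e-04,
        5.60943921e-05, -1.75881455e-04, -9.19426983e-04]), 'joint_torque': array([ 3.77172628e-04, -6.70478511e+01,  1.02471974e+00, -3.16211700e+01,
        1.53807295e-02,  1.26145442e-02, -7.86359692e-05]), 'eef_pos': array([0.16951969, 0.60103096, 0.23050724]), 'tool_rot': array([-0.69986977,  0.70100957, -0.09689584,  0.09684573]), 'ft_force': array([-0.04761315,  0.02048246,  0.32522223]), 'moment': array([-0.0182471 , -0.0484668 , -0.01282315]), 'opening': 1.002996114351056} -0.0187
side 49.12405709647949 314.20183902005584 202.3388696634769 [0.03662823 0.         0.         0.         0.        ] [[0.975, -0.222, -0.009, -0.516], [-0.142, -0.587, -0.797, 0.167], [0.172, 0.778, -0.604, 0.83], [0.0, 0.0, 0.0, 1.0]] 0.9961171875
top 46.540885587072694 318.69102808137603 192.8017502714494 [-0.0561225  0.         0.         0.         0.       ] [[0.002, -1.0, 0.008, 0.012], [-0.995, -0.003, -0.095, 0.557], [0.095, -0.008, -0.995, 1.192], [0.0, 0.0, 0.0, 1.0]] 0.99591796875
wrist 59.2935440583446 320.782150361285 198.20789549224065 [-0.00196129  0.          0.          0.          0.        ] [[0.271, 0.963, -0.002, -0.624], [0.927, -0.261, 0.271, -0.035], [0.26, -0.075, -0.963, 0.378], [0.0, 0.0, 0.0, 1.0]] 0.99616796875
```

View pics/side0.png

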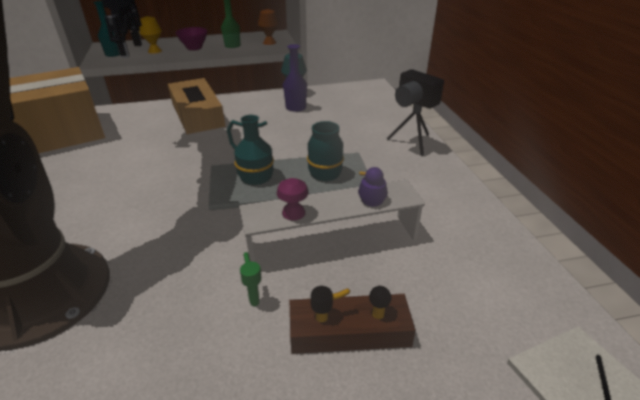

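View pics/top0.png

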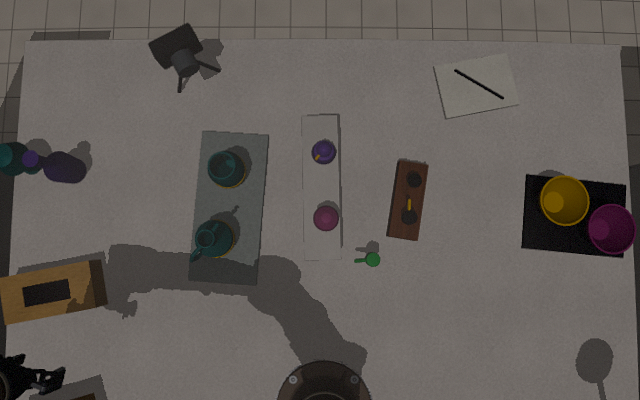

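View pics/wrist0.png

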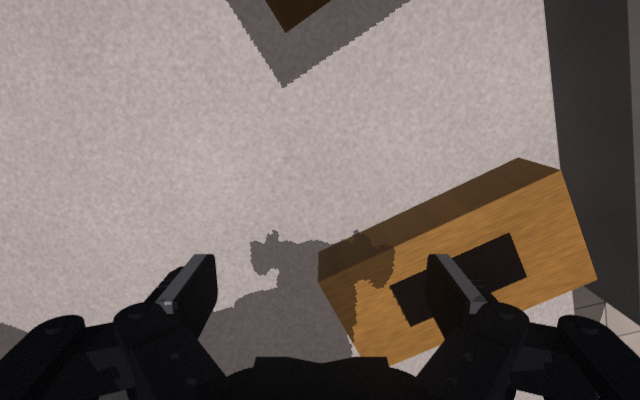

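```bash
cat > h.py <<'E'
import numpy as np,cv2,pickle
def K(r):
    f=200/np.tan(np.radians(r["fov_y"])/2)
    return np.array([[f,0,r["cx"]],[0,f,r["cy"]],[0,0,1.]])
def rays(r,px):
    n=cv2.undistortPoints(np.asarray(px,float).reshape(-1,1,2),K(r),np.array(r["dist"]))[:,0]
    d=np.c_[n,np.ones(len(n))]; V=np.array(r["view"]); R=V[:3,:3]
    return -R.T@V[:3,3], d@R   # origin, dirs (scaled by depth)
def plane(r,px,z):
    o,d=rays(r,px); return o+d*((z-o[2])/d[:,2])[:,None]
def cloud(r):
    v,u=np.mgrid[:400,:640]; o,d=rays(r,np.c_[u.ravel(),v.ravel()])
    P=o+d*r["range_z"].reshape(-1,1); P[r["range_z"].ravel()<=0]=np.nan
    return P.reshape(400,640,3)
def proj(r,P):
    V=np.array(r["view"]); rv=cv2.Rodrigues(V[:3,:3])[0]
    return cv2.projectPoints(np.asarray(P,float).reshape(-1,1,3),rv,V[:3,3],K(r),np.array(r["dist"]))[0][:,0]
E
python3 - <<'E'
from h import *
t=pickle.load(open("top0.pkl","rb"));s=pickle.load(open("side0.pkl","rb"))
a=t["color"][150:250,360:460,::-1]; b=t["color"][130:290,180:280,::-1]
c=s["color"][260:360,230:430,::-1]; d=s["color"][100:220,200:400,::-1]
g=lambda i,k:np.clip(cv2.resize(i,None,fx=k,fy=k,interpolation=cv2.INTER_CUBIC).astype(float)*1.8,0,255).astype(np.uint8)
cv2.imwrite("pics/ca.png",np.hstack([g(a,5)[:480],cv2.resize(g(b,3),(300,480))]))
cv2.imwrite("pics/cb.png",np.vstack([g(c,3)[:270],g(d,3)[:330]]))
P=cloud(t);Q=cloud(s)
for (u,v) in [(408,215),(409,203),(414,180),(395,230),(372,259),(214,240),(236,209),(226,168),(325,217),(323,152),(320,255),(260,270),(200,270)]: print("top",u,v,P[v,u].round(3))
for (u,v) in [(322,300),(342,293),(380,297),(253,122),(252,160),(325,130),(233,135)]: print("side",u,v,Q[v,u].round(3))
E
```

```text
top 408 215 [ 0.496 -0.206  0.099]
top 409 203 [ 0.526 -0.21   0.095]
top 414 180 [ 0.582 -0.222  0.102]
top 395 230 [ 0.46  -0.183  0.043]
top 372 259 [ 0.388 -0.118  0.088]
top 214 240 [0.434 0.253 0.174]
top 236 209 [0.514 0.231 0.018]
top 226 168 [0.622 0.259 0.021]
top 325 217 [0.487 0.    0.176]
top 323 152 [0.638 0.005 0.172]
top 320 255 [0.398 0.011 0.099]
top 260 270 [0.354 0.168 0.   ]
top 200 270 [0.354 0.323 0.014]
side 322 300 [ 0.491 -0.225  0.099]
side 342 293 [ 0.527 -0.213  0.092]
side 380 297 [ 0.581 -0.239  0.097]
side 253 122 [0.445 0.254 0.174]
side 252 160 [0.432 0.226 0.091]
side 325 130 [0.62  0.275 0.121]
side 233 135 [ 0.401  0.533 -0.   ]
```

View pics/ca.png

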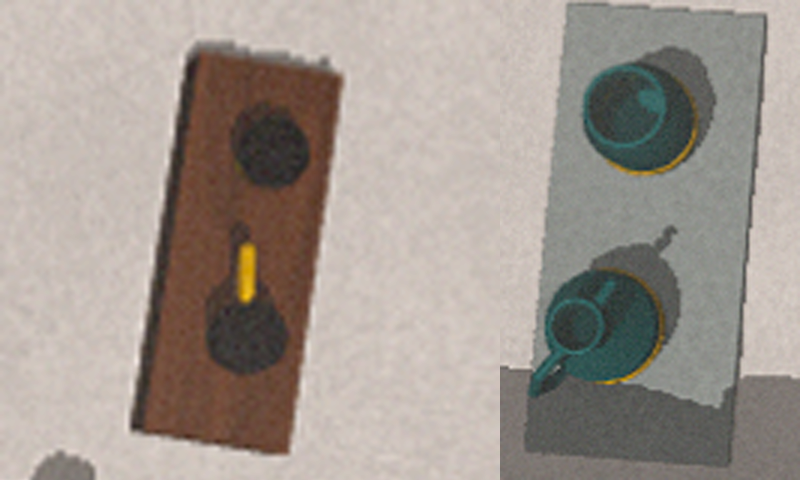

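View pics/cb.png

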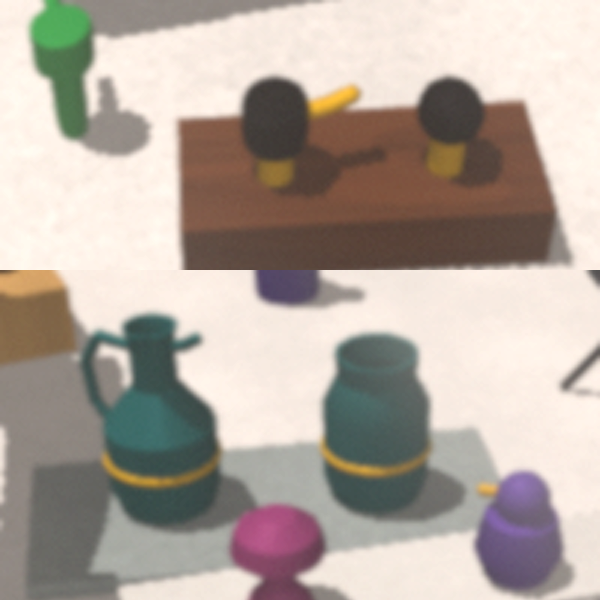

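```bash
cat > meas.py <<'E'
from h import *
from scipy.optimize import least_squares
def circ(P,r0=None):
    f=lambda p:np.hypot(P[:,0]-p[0],P[:,1]-p[1])-(r0 or p[2])
    return least_squares(f,[*np.median(P[:,:2],0),.02],loss="soft_l1",f_scale=.001).x
E
python3 - <<'E'
from meas import *
for n in ["top","side"]:
    r=pickle.load(open(n+"0.pkl","rb")); P=cloud(r); X,Y,Z=P[...,0],P[...,1],P[...,2]
    hsv=cv2.cvtColor(r["color"],cv2.COLOR_RGB2HSV)
    print(n)
    dark=(r["color"].max(2)<75)
    # head top
    m=(abs(X-.495)<.04)&(abs(Y+.207)<.04)&(Z>.06)&(hsv[...,1]<90)
    H=P[m]; print("head",len(H),H.mean(0).round(4), np.percentile(H[:,2],[5,50,95]).round(4))
    m2=m&(Z>.092); v,u=np.nonzero(m2); (c,rad)=cv2.minEnclosingCircle(np.c_[u,v].astype(np.float32)); print(" headtop px",c,rad,plane(r,[c],.100).round(4),P[m2].mean(0).round(4))
    m=(abs(X-.585)<.04)&(abs(Y+.222)<.04)&(Z>.06); H=P[m];print("ball",H.mean(0).round(4))
    y=(hsv[...,0]>15)&(hsv[...,0]<35)&(hsv[...,1]>120)&(abs(X-.53)<.05)&(abs(Y+.21)<.04)&(Z>.075)
    H=P[y]; print("horn",len(H),H.mean(0).round(4)); v,u=np.nonzero(y); print(H[np.argsort(H[:,0])][::max(1,len(H)//10)].round(4).tolist()); 
    w,vv=np.linalg.eigh(np.cov(H.T)); print(" horn dir",vv[:,2].round(3))
    # carafe
    m=(X>.36)&(X<.54)&(Y>.17)&(Y<.36)&(Z>.03); C=P[m]; print("carafe zmax",np.percentile(C[:,2],[90,99,99.9]).round(4))
    R=C[C[:,2]>.168]; print(" rim",len(R),R.mean(0).round(4),circ(R).round(4))
    B=C[(C[:,2]>.05)&(C[:,2]<.09)]; 
    if len(B)>10: print(" body",len(B),circ(B,.046).round(4))
    S=C[C[:,2]>.12]; c=circ(R)[:2]; d=S[:,:2]-c; rr=np.hypot(*d.T); a=np.degrees(np.arctan2(d[:,1],d[:,0]))
    o=rr>.027
    for q in sorted(zip(a[o],rr[o],S[o,2])): print("  %.0f %.3f %.3f"%q,end=";")
    print()
E
```

```text
top
head 183 [ 0.4911 -0.2084  0.0982] [0.0829 0.0997 0.1038]
 headtop px (409.625, 216.75) 7.379336357116699 [[ 0.4913 -0.2097  0.1   ]] [ 0.4914 -0.2096  0.1   ]
ball [ 0.5835 -0.2237  0.096 ]
horn 43 [ 0.5223 -0.2088  0.0945]
[[0.5079, -0.2084, 0.1001], [0.511, -0.208, 0.0896], [0.5135, -0.2056, 0.0895], [0.516, -0.2132, 0.089], [0.5184, -0.2128, 0.0912], [0.5209, -0.2055, 0.0906], [0.5233, -0.2052, 0.0921], [0.5277, -0.2112, 0.0998], [0.5301, -0.2088, 0.0997], [0.5326, -0.2113, 0.0998], [0.5351, -0.2088, 0.0999]]
 horn dir [-0.965  0.004 -0.262]
carafe zmax [0.1726 0.1776 0.1803]
 rim 173 [0.4433 0.271  0.174 ] [0.4389 0.2723 0.0198]
 body 168 [0.4375 0.2758 0.02  ]
  -47 0.029 0.167;  -45 0.031 0.170;  -44 0.027 0.167;  -43 0.036 0.173;  -43 0.039 0.172;  -42 0.033 0.171;  -42 0.030 0.171;  -41 0.041 0.175;  -41 0.038 0.174;  -41 0.035 0.175;  -40 0.041 0.180;  -39 0.032 0.172;  -39 0.043 0.172;  -38 0.028 0.171;  -38 0.034 0.176;  -38 0.037 0.173;  -36 0.042 0.174;  -36 0.038 0.174;  -35 0.030 0.171;  -35 0.041 0.179;  -35 0.044 0.174;  -35 0.032 0.175;  -34 0.035 0.170;  -34 0
[... 4044 characters left out ...]
144 0.071 0.132;  144 0.061 0.144;  144 0.043 0.156;  145 0.042 0.158;  145 0.067 0.122;  145 0.064 0.122;  145 0.056 0.158;  145 0.060 0.147;  145 0.065 0.130;  145 0.048 0.155;  145 0.068 0.130;  145 0.056 0.153;  145 0.059 0.153;  145 0.068 0.127;  145 0.067 0.133;  145 0.058 0.143;  145 0.061 0.139;  145 0.066 0.138;  146 0.062 0.147;  146 0.060 0.142;  146 0.059 0.151;  146 0.064 0.134;  146 0.034 0.155;  146 0.031 0.156;  146 0.052 0.157;  147 0.042 0.154;  147 0.057 0.141;  147 0.062 0.142;  147 0.028 0.156;  147 0.056 0.149;  147 0.044 0.154;  147 0.055 0.152;  148 0.049 0.156;  148 0.028 0.154;  148 0.052 0.155;  148 0.031 0.154;  149 0.036 0.156;  151 0.035 0.154;  151 0.028 0.152;
```

```bash
cat >> h.py <<'E'
from scipy.spatial.transform import Rotation as Ro
def pose(s):
    q=s["tool_rot"]; return np.array(s["eef_pos"]),Ro.from_quat([q[1],q[2],q[3],q[0]])
def go(s,p,Rt):
    """shift in tool axes cm, rotvec in tool axes"""
    p0,R=pose(s); return (R.inv().apply(np.array(p)-p0)*100).round(2),(R.inv()*Rt).as_rotvec().round(3)
def Rz(yaw):  # tool y down, tool z at world yaw
    z=np.array([np.cos(yaw),np.sin(yaw),0]);y=np.array([0,0,-1.]);x=np.cross(y,z)
    return Ro.from_matrix(np.c_[x,y,z])
E
python3 - <<'E'
from h import *
from rig import state
s=state(); print(pose(s)[1].as_matrix().round(3))
for a in (92,-88): print(a,go(s,[.4915,-.2095,.26],Rz(np.radians(a))))
E
```

```text
[[ 0.962 -0.     0.271]
 [-0.271 -0.001  0.962]
 [ 0.    -1.    -0.001]]
92 (array([ 52.99,  -2.84, -69.29]), array([ 0.001, -0.31 , -0.   ]))
-88 (array([ 52.99,  -2.84, -69.29]), array([0.000e+00, 2.832e+00, 2.000e-03]))
```

Call:
play_rows:
  jaw: 100
  motion:
    - {"dy": -1.2, "ry": -0.1}
    - {"dy": -1.2, "ry": -0.1}
    - {"dy": -1.2, "ry": -0.1}
    - {"dx": 2, "dz": -2}
    - {"dx": 2.5, "dz": -3.5}
    - {"dx": 2.5, "dz": -3.5}
    - {"dx": 2.5, "dz": -3.5}
    - {"dx": 2.5, "dz": -3.5}
    - {"dx": 2.5, "dz": -3.5}
    - {"dx": 2.5, "dz": -3.5}
    - {"dx": 2.5, "dz": -3.5}
    - {"dx": 2.5, "dz": -3.5}

```text
invalid input
```

Call:
play_rows:
  motion:
    - {"dx": 1, "dz": -3.8}
    - {"dx": 1, "dz": -3.8}
    - {"dx": 1, "dz": -3.8}
    - {"dx": 1, "dz": -3.8}
    - {"dx": 1, "dz": -3.8}
    - {"dx": 1, "dz": -3.8}
    - {"dx": 1, "dz": -3.8}
    - {"dx": 1, "dz": -3.8}
    - {"dx": 1, "dz": -3.8}
    - {"dx": 1, "dz": -3.8}
    - {"dx": 0.5, "dz": -3.8}
    - {"dx": 0, "dz": 0}

```text
invalid input
```

```bash
python3 - <<'E'
from h import *
from rig import state
s=state(); print(s["t"],pose(s)[0],s["joint_pos"].round(2))
print(go(s,[.4915,-.2095,.26],Rz(np.radians(91.5))))
E
```

```text
0.15 [0.16953338 0.60115603 0.23069069] [-1.4   0.44  0.02  1.57 -0.01  1.13 -0.08]
(array([ 52.99,  -2.84, -69.29]), array([ 0.001, -0.301, -0.   ]))
```

Call:
play_rows:
  jaw: 100
  motion:
    - {"dx": 0, "dy": -1.2, "dz": 0, "rx": 0, "ry": -0.1, "rz": 0}
    - {"dx": 0, "dy": -1.2, "dz": 0, "rx": 0, "ry": -0.1, "rz": 0}
    - {"dx": 0, "dy": -1.2, "dz": 0, "rx": 0, "ry": -0.1, "rz": 0}
    - {"dx": 2, "dy": 0, "dz": -2, "rx": 0, "ry": 0, "rz": 0}
    - {"dx": 2.5, "dy": 0, "dz": -3.5, "rx": 0, "ry": 0, "rz": 0}
    - {"dx": 2.5, "dy": 0, "dz": -3.5, "rx": 0, "ry": 0, "rz": 0}
    - {"dx": 2.5, "dy": 0, "dz": -3.5, "rx": 0, "ry": 0, "rz": 0}
    - {"dx": 2.5, "dy": 0, "dz": -3.5, "rx": 0, "ry": 0, "rz": 0}
    - {"dx": 2.5, "dy": 0, "dz": -3.5, "rx": 0, "ry": 0, "rz": 0}
    - {"dx": 2.5, "dy": 0, "dz": -3.5, "rx": 0, "ry": 0, "rz": 0}
    - {"dx": 2.5, "dy": 0, "dz": -3.5, "rx": 0, "ry": 0, "rz": 0}
    - {"dx": 2.5, "dy": 0, "dz": -3.5, "rx": 0, "ry": 0, "rz": 0}

```text
t: 1.35
eef_pos: [0.3978, 0.3055, 0.2673]
tool_rot: [0.707, -0.707, -0.009, 0.009]
ft_force: [1.4, 0.8, 0.4]
opening: 0.994
```

Call:
play_rows:
  motion:
    - {"dx": 0.7, "dy": 0, "dz": -4, "rx": 0, "ry": 0, "rz": 0}
    - {"dx": 0.7, "dy": 0, "dz": -4, "rx": 0, "ry": 0, "rz": 0}
    - {"dx": 0.7, "dy": 0, "dz": -4, "rx": 0, "ry": 0, "rz": 0}
    - {"dx": 0.7, "dy": 0, "dz": -4, "rx": 0, "ry": 0, "rz": 0}
    - {"dx": 0.7, "dy": 0, "dz": -4, "rx": 0, "ry": 0, "rz": 0}
    - {"dx": 0.7, "dy": 0, "dz": -4, "rx": 0, "ry": 0, "rz": 0}
    - {"dx": 0.7, "dy": 0, "dz": -4, "rx": 0, "ry": 0, "rz": 0}
    - {"dx": 0.7, "dy": 0, "dz": -4, "rx": 0, "ry": 0, "rz": 0}
    - {"dx": 0.7, "dy": 0, "dz": -4, "rx": 0, "ry": 0, "rz": 0}
    - {"dx": 0.7, "dy": 0, "dz": -4, "rx": 0, "ry": 0, "rz": 0}
    - {"dx": 0.7, "dy": 0, "dz": -4, "rx": 0, "ry": 0, "rz": 0}
    - {"dx": 0.7, "dy": 0, "dz": -4, "rx": 0, "ry": 0, "rz": 0}

```text
t: 2.55
eef_pos: [0.4931, -0.1721, 0.2673]
tool_rot: [0.707, -0.707, -0.009, 0.009]
ft_force: [1.2, 0.5, 1.5]
opening: 0.998
```

Call:
play_rows:
  motion:
    - {"dx": 0, "dy": 0, "dz": -3, "rx": 0, "ry": 0, "rz": 0}
    - {"dx": 0, "dy": 0, "dz": 0, "rx": 0, "ry": 0, "rz": 0}
    - {"dx": 0, "dy": 0, "dz": 0, "rx": 0, "ry": 0, "rz": 0}

```text
t: 2.85
eef_pos: [0.4935, -0.2009, 0.267]
tool_rot: [0.707, -0.707, -0.008, 0.009]
ft_force: [0.2, 1.6, 0.6]
opening: 1.003
```

```bash
python3 - <<'E'
from meas import *
from rig import state,read_camera
s=state(); print(s["t"],pose(s)[0],s["joint_pos"].round(2))
print(go(s,[.4915,-.2095,.26],Rz(np.radians(91.5))))
for n in ("wrist","side"):
    r=read_camera(n); pickle.dump(r,open(n+"1.pkl","wb"))
    cv2.imwrite(f"pics/{n}1.png",r["color"][...,::-1])
    if n=="wrist":
        P=cloud(r);X,Y,Z=P[...,0],P[...,1],P[...,2]
        hsv=cv2.cvtColor(r["color"],cv2.COLOR_RGB2HSV)
        m=(abs(X-.4915)<.03)&(abs(Y+.21)<.03)&(Z>.095)&(Z<.106)&(hsv[...,1]<90)
        v,u=np.nonzero(m); print(len(u),P[m].mean(0).round(4))
        if len(u): c,rad=cv2.minEnclosingCircle(np.c_[u,v].astype(np.float32)); print(c,rad,plane(r,[c],.1).round(4))
        y=(hsv[...,0]>15)&(hsv[...,0]<35)&(hsv[...,1]>120)&(abs(X-.525)<.025)&(abs(Y+.21)<.04)&(Z>.075)
        H=P[y]; print("horn",len(H),H.mean(0).round(4));w,vv=np.linalg.eigh(np.cov(H.T)); print(vv[:,2].round(3))
E
```

```text
2.85 [ 0.49353022 -0.20090489  0.26695861] [-0.1   0.26  0.49  1.77 -0.14  1.14  2.03]
(array([-0.22,  0.7 , -0.85]), array([-0.   , -0.003, -0.001]))
1130 [ 0.4916 -0.2112  0.099 ]
(309.29998779296875, 176.6999969482422) 19.343843460083008 [[ 0.4914 -0.2112  0.1   ]]
horn 285 [ 0.5245 -0.2108  0.0929]
[-0.972 -0.014 -0.234]
```

View pics/wrist1.png

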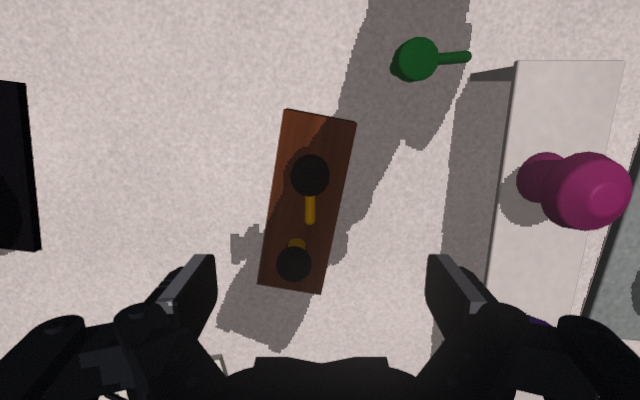

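Call:
play_rows:
  motion:
    - {"dx": -0.2, "dy": 2, "dz": -1, "rx": 0, "ry": 0, "rz": 0}
    - {"dx": 0, "dy": 3, "dz": 0, "rx": 0, "ry": 0, "rz": 0}
    - {"dx": 0, "dy": 3, "dz": 0, "rx": 0, "ry": 0, "rz": 0}
    - {"dx": 0, "dy": 3, "dz": 0, "rx": 0, "ry": 0, "rz": 0}
    - {"dx": 0, "dy": 2, "dz": 0, "rx": 0, "ry": 0, "rz": 0}
    - {"dx": 0, "dy": 2, "dz": 0, "rx": 0, "ry": 0, "rz": 0}
    - {"dx": 0, "dy": 1, "dz": 0, "rx": 0, "ry": 0, "rz": 0}
    - {"dx": 0, "dy": 0, "dz": 0, "rx": 0, "ry": 0, "rz": 0}
    - {"dx": 0, "dy": 0, "dz": 0, "rx": 0, "ry": 0, "rz": 0}

```text
t: 3.85
eef_pos: [0.4926, -0.2102, 0.1079]
tool_rot: [0.707, -0.707, -0.009, 0.009]
ft_force: [-0.1, 0.7, 0.3]
opening: 1.004
```

```bash
python3 - <<'E'
from h import *
from rig import state,read_camera
s=state(); print(s["t"],pose(s)[0],go(s,[.4915,-.2108,.064],Rz(np.radians(91.0))))
r=read_camera("wrist"); w=r["color"][...,::-1]
r=read_camera("side"); q=cv2.resize(r["color"][230:380,230:430,::-1],None,fx=3,fy=3)
cv2.imwrite("pics/w2.png",w);cv2.imwrite("pics/s2.png",q)
E
```

```text
3.85 [ 0.49260344 -0.21019764  0.10791881] (array([-0.11,  4.39, -0.06]), array([-0.   ,  0.008,  0.001]))
```

View pics/s2.png

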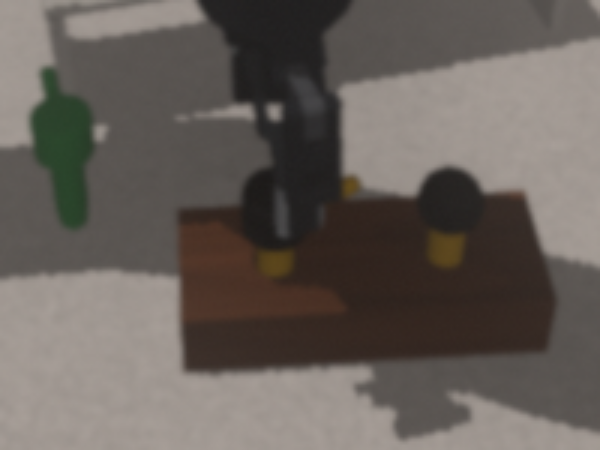

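View pics/w2.png

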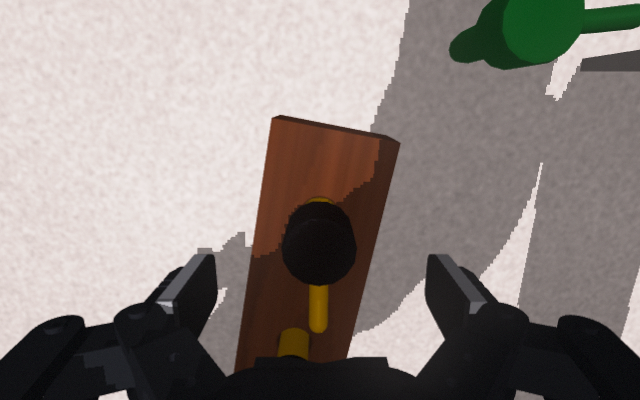

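Call:
play_rows:
  motion:
    - {"dx": -0.1, "dy": 1.5, "dz": -0.1, "rx": 0, "ry": 0, "rz": 0}
    - {"dx": 0, "dy": 1.5, "dz": 0, "rx": 0, "ry": 0, "rz": 0}
    - {"dx": 0, "dy": 1.0, "dz": 0, "rx": 0, "ry": 0, "rz": 0}
    - {"dx": 0, "dy": 0.4, "dz": 0, "rx": 0, "ry": 0, "rz": 0}
    - {"dx": 0, "dy": 0, "dz": 0, "rx": 0, "ry": 0, "rz": 0}
    - {"dx": 0, "dy": 0, "dz": 0, "rx": 0, "ry": 0, "rz": 0}

```text
t: 4.55
eef_pos: [0.4915, -0.2118, 0.0638]
tool_rot: [-0.707, 0.707, 0.009, -0.009]
ft_force: [0.5, -0.0, 0.2]
opening: 1.002
```

```bash
python3 - <<'E'
from h import *
from rig import state,read_camera
s=state(); print(s["t"],pose(s)[0],s["ft_force"])
w=read_camera("wrist")["color"][...,::-1]
r=read_camera("side"); q=cv2.resize(r["color"][230:380,230:430,::-1],None,fx=2.6,fy=2.6)
cv2.imwrite("pics/s3.png",np.vstack([q[:300],cv2.resize(w,(520,325))[:300]]))
E
```

```text
4.55 [ 0.49152895 -0.2118061   0.06382687] [ 0.5116935  -0.00639325  0.19459497]
```

View pics/s3.png

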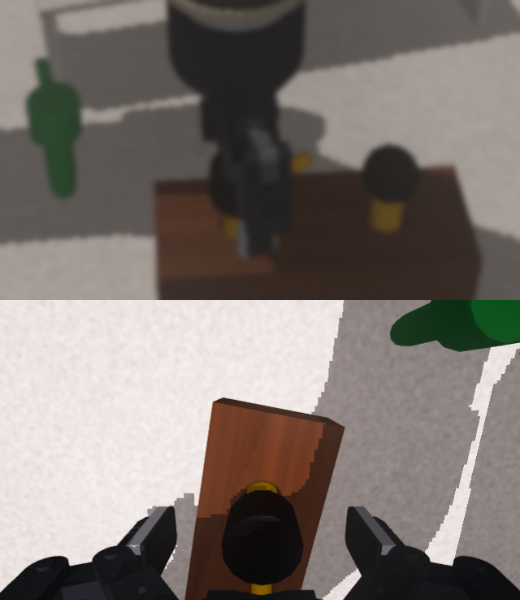

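Call:
play_rows:
  jaw: 0
  grip_force: 50
  motion:
    - {"dx": 0, "dy": 0, "dz": 0, "rx": 0, "ry": 0, "rz": 0}
    - {"dx": 0, "dy": 0, "dz": 0, "rx": 0, "ry": 0, "rz": 0}
    - {"dx": 0, "dy": 0, "dz": 0, "rx": 0, "ry": 0, "rz": 0}
    - {"dx": 0, "dy": 0, "dz": 0, "rx": 0, "ry": 0, "rz": 0}
    - {"dx": 0, "dy": 0, "dz": 0, "rx": 0, "ry": 0, "rz": 0}
    - {"dx": 0, "dy": 0, "dz": 0, "rx": 0, "ry": 0, "rz": 0}
    - {"dx": 0, "dy": 0, "dz": 0, "rx": 0, "ry": 0, "rz": 0}
    - {"dx": 0, "dy": 0, "dz": 0, "rx": 0, "ry": 0, "rz": 0}

```text
t: 5.45
eef_pos: [0.4913, -0.2116, 0.0635]
tool_rot: [0.707, -0.707, -0.009, 0.009]
ft_force: [-1.1, 0.8, 5.8]
opening: 0.409
```

```bash
python3 - <<'E'
from h import *
from rig import state,read_camera
s=state(); print(s["t"],pose(s)[0],s["ft_force"],s["moment"],s["opening"])
w=read_camera("wrist")["color"][...,::-1]
r=read_camera("side"); q=cv2.resize(r["color"][230:380,230:430,::-1],None,fx=2.6,fy=2.6)
cv2.imwrite("pics/s4.png",np.vstack([q[:300],cv2.resize(w,(520,325))[:300]]))
E
```

```text
5.45 [ 0.49134306 -0.21162254  0.06354695] [-1.14415148  0.81417071  5.77116804] [ 0.16633209  0.19013567 -0.03203613] 0.4094137021874009
```

View pics/s4.png

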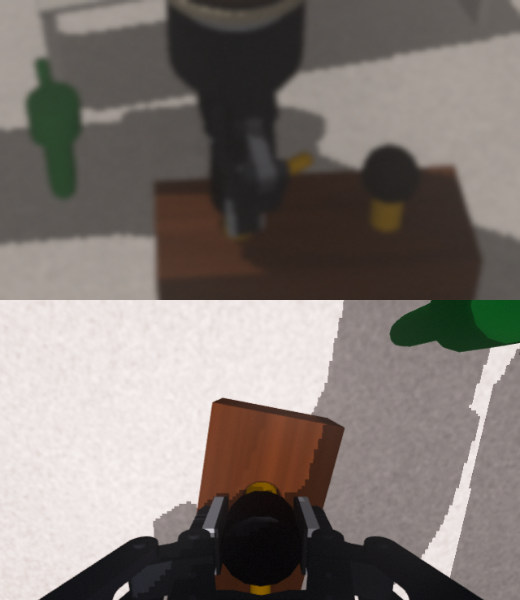

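Call:
play_rows:
  motion:
    - {"dx": 0, "dy": -0.5, "dz": 0, "rx": 0, "ry": 0, "rz": 0}
    - {"dx": 0, "dy": -1, "dz": 0, "rx": 0, "ry": 0, "rz": 0}
    - {"dx": 0, "dy": -1.5, "dz": 0, "rx": 0, "ry": 0, "rz": 0}
    - {"dx": 0, "dy": -2, "dz": 0, "rx": 0, "ry": 0, "rz": 0}
    - {"dx": 0, "dy": -2.5, "dz": 0, "rx": 0, "ry": 0, "rz": 0}
    - {"dx": 0, "dy": -3, "dz": 0, "rx": 0, "ry": 0, "rz": 0}
    - {"dx": 0, "dy": -3, "dz": 0, "rx": 0, "ry": 0, "rz": 0}
    - {"dx": 0, "dy": -3, "dz": 0, "rx": 0, "ry": 0, "rz": 0}
    - {"dx": 0, "dy": -3, "dz": 0, "rx": 0, "ry": 0, "rz": 0}
    - {"dx": 0, "dy": -1.5, "dz": 0, "rx": 0, "ry": 0, "rz": 0}
    - {"dx": 0, "dy": -0.5, "dz": 0, "rx": 0, "ry": 0, "rz": 0}
    - {"dx": 0, "dy": 0, "dz": 0, "rx": 0, "ry": 0, "rz": 0}

```text
t: 6.75
eef_pos: [0.4912, -0.2117, 0.2789]
tool_rot: [-0.707, 0.707, 0.009, -0.008]
ft_force: [-0.5, -0.1, -2.2]
opening: 0.411
```

```bash
cat > look.py <<'E'
import sys
from h import *
from rig import state,read_camera
k=sys.argv[1]
s=state(); print(s["t"],pose(s)[0].round(4),s["ft_force"].round(2),s["opening"].round(3),s["joint_pos"].round(2))
im=[]
for n in ("wrist","side","top"):
    r=read_camera(n); pickle.dump(r,open(f"{n}{k}.pkl","wb")); im.append(r["color"][...,::-1])
cv2.imwrite(f"pics/a{k}.png",np.vstack([im[1],cv2.resize(im[0],(320,200)).repeat(1,0) if 0 else np.hstack([cv2.resize(im[0],(320,200)),cv2.resize(im[2],(320,200))])]))
E
python3 look.py 5
```

```text
Traceback (most recent call last):
  File "look.py", line 5, in <module>
    s=state(); print(s["t"],pose(s)[0].round(4),s["ft_force"].round(2),s["opening"].round(3),s["joint_pos"].round(2))
                                                                       ^^^^^^^^^^^^^^^^^^
AttributeError: 'float' object has no attribute 'round'
```

```bash
sed -i 's/s\["opening"\].round(3)/s["opening"]/' look.py; python3 look.py 5
```

```text
6.75 [ 0.4912 -0.2117  0.2789] [-0.45 -0.11 -2.16] 0.41119525540991436 [-0.09  0.26  0.51  1.75 -0.14  1.16  2.05]
```

View pics/a5.png

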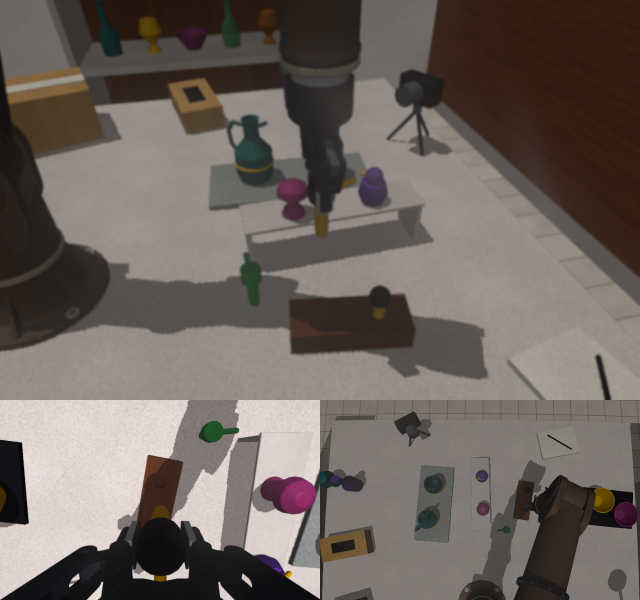

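Call:
play_rows:
  motion:
    - {"dx": -0.2, "dy": 0, "dz": 1.5, "rx": 0, "ry": 0, "rz": 0}
    - {"dx": -0.3, "dy": 0, "dz": 3, "rx": 0, "ry": 0, "rz": 0}
    - {"dx": -0.3, "dy": 0, "dz": 3.5, "rx": 0, "ry": 0, "rz": 0}
    - {"dx": -0.3, "dy": 0, "dz": 3.5, "rx": 0, "ry": 0, "rz": 0}
    - {"dx": -0.3, "dy": 0, "dz": 3.5, "rx": 0, "ry": 0, "rz": 0}
    - {"dx": -0.3, "dy": 0, "dz": 3.5, "rx": 0, "ry": 0, "rz": 0}
    - {"dx": -0.3, "dy": 0, "dz": 3.5, "rx": 0, "ry": 0, "rz": 0}
    - {"dx": -0.3, "dy": 0, "dz": 3.5, "rx": 0, "ry": 0, "rz": 0}
    - {"dx": -0.3, "dy": 0, "dz": 3.5, "rx": 0, "ry": 0, "rz": 0}
    - {"dx": -0.3, "dy": 0, "dz": 3.5, "rx": 0, "ry": 0, "rz": 0}
    - {"dx": -0.3, "dy": 0, "dz": 3.5, "rx": 0, "ry": 0, "rz": 0}
    - {"dx": -0.3, "dy": 0, "dz": 3.5, "rx": 0, "ry": 0, "rz": 0}

```text
t: 8.1
eef_pos: [0.4454, 0.1835, 0.2773]
tool_rot: [-0.707, 0.707, 0.008, -0.009]
ft_force: [1.0, 0.2, -0.4]
opening: 0.415
```

Call:
play_rows:
  motion:
    - {"dx": -0.3, "dy": 0, "dz": 3.5, "rx": 0, "ry": 0, "rz": 0}
    - {"dx": -0.2, "dy": 0, "dz": 2.5, "rx": 0, "ry": 0, "rz": 0}
    - {"dx": 0, "dy": 0, "dz": 1.5, "rx": 0, "ry": 0, "rz": 0}
    - {"dx": 0, "dy": 0, "dz": 0, "rx": 0, "ry": 0.1, "rz": 0}
    - {"dx": 0, "dy": 0, "dz": 0, "rx": 0, "ry": 0.12, "rz": 0}
    - {"dx": 0, "dy": 0, "dz": 0, "rx": 0, "ry": 0.12, "rz": 0}
    - {"dx": 0, "dy": 0, "dz": 0, "rx": 0, "ry": 0.12, "rz": 0}
    - {"dx": 0, "dy": 0, "dz": 0, "rx": 0, "ry": 0.12, "rz": 0}
    - {"dx": 0, "dy": 0, "dz": 0, "rx": 0, "ry": 0.12, "rz": 0}
    - {"dx": 0, "dy": 0, "dz": 0, "rx": 0, "ry": 0, "rz": 0}
    - {"dx": 0, "dy": 0, "dz": 0, "rx": 0, "ry": 0, "rz": 0}

```text
t: 9.2
eef_pos: [0.4394, 0.2566, 0.2779]
tool_rot: [-0.667, 0.668, -0.233, 0.233]
ft_force: [0.4, -0.3, -0.9]
opening: 0.403
```

```bash
python3 look.py 6; python3 - <<'E'
from h import *
from rig import state
s=state(); print(go(s,[.4395,.272,.2785],Rz(np.radians(91.0-40))))
E
```

```text
9.2 [0.4394 0.2566 0.2779] [ 0.36 -0.3  -0.91] 0.40305076528255135 [-0.86  0.2   0.28  1.8  -0.06  1.15  0.33]
(array([-0.93, -0.03,  1.18]), array([0.   , 0.008, 0.   ]))
```

View pics/a6.png

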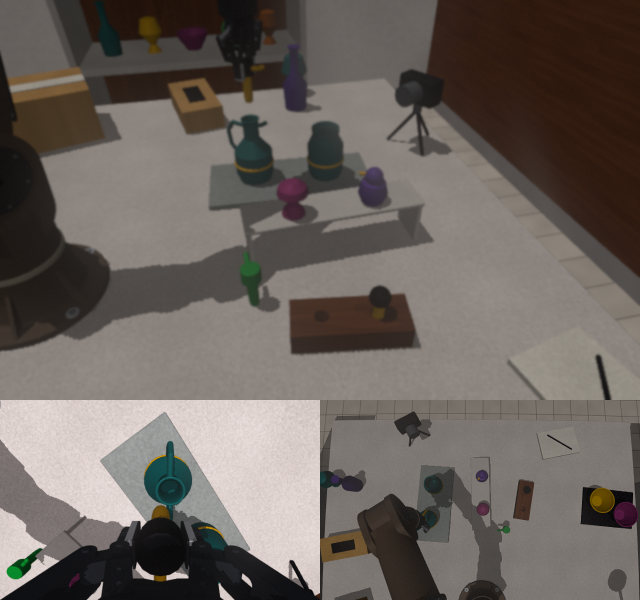

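```bash
cat > m2.py <<'E'
import sys
from meas import *
k=sys.argv[1]
for n in ("wrist","side"):
    r=pickle.load(open(f"{n}{k}.pkl","rb")); P=cloud(r); X,Y,Z=P[...,0],P[...,1],P[...,2]
    hsv=cv2.cvtColor(r["color"],cv2.COLOR_RGB2HSV)
    C=P[(abs(X-.44)<.1)&(abs(Y-.272)<.1)&(Z>.168)&(Z<.182)&(hsv[...,0]>75)&(hsv[...,0]<105)&(hsv[...,1]>90)]
    print(n,"rim",len(C)); 
    if len(C)>20:
        c=circ(C)[:2]; C=C[np.hypot(*(C[:,:2]-c).T)<.026]; print(circ(C).round(4),C[:,2].mean().round(4))
    y=(hsv[...,0]>12)&(hsv[...,0]<35)&(hsv[...,1]>120)&(Z>.19)&(Z<.35)
    H=P[y]; print("plug/horn",len(H))
    L,lab,st,cc=cv2.connectedComponentsWithStats(y.astype(np.uint8))
    for i in range(1,L):
        if st[i,4]<15: continue
        q=P[lab==i]; w,vv=np.linalg.eigh(np.cov(q.T)); print(st[i],q.mean(0).round(4),"min",q.min(0).round(4),"max",q.max(0).round(4),"ax",vv[:,2].round(3))
E
python3 m2.py 6
python3 - <<'E'
from h import *
w=pickle.load(open("wrist6.pkl","rb"))["color"][...,::-1]; s=pickle.load(open("side6.pkl","rb"))["color"][40:200,190:340,::-1]
cv2.imwrite("pics/w6.png",np.clip(w*1.3,0,255));cv2.imwrite("pics/s6.png",np.clip(cv2.resize(s,None,fx=3.5,fy=3.5,interpolation=2)*1.6,0,255))
E
```

```text
wrist rim 1423
[0.4385 0.2745 0.0188] 0.1729
plug/horn 1016
[303 211  37  29 734] [0.4343 0.2607 0.2484] min [0.4243 0.2505 0.2234] max [0.4461 0.2654 0.2854] ax [-0.046  0.     0.999]
[308 350  25  13 281] [0.4597 0.2398 0.3059] min [0.4506 0.2333 0.3015] max [0.4658 0.2489 0.314 ] ax [-0.607  0.476  0.637]
side rim 0
plug/horn 267
[250  64  15   8  73] [0.4633 0.2317 0.3058] min [0.45   0.2212 0.2951] max [0.4778 0.2502 0.3137] ax [-0.744  0.61  -0.272]
[242  76  11  26 182] [0.4401 0.2467 0.2573] min [0.4299 0.2392 0.2288] max [0.4506 0.2577 0.2868] ax [-0.039 -0.045 -0.998][ WARN:0@0.593] global loadsave.cpp:1063 imwrite_ Unsupported depth image for selected encoder is fallbacked to CV_8U.
```

View pics/w6.png

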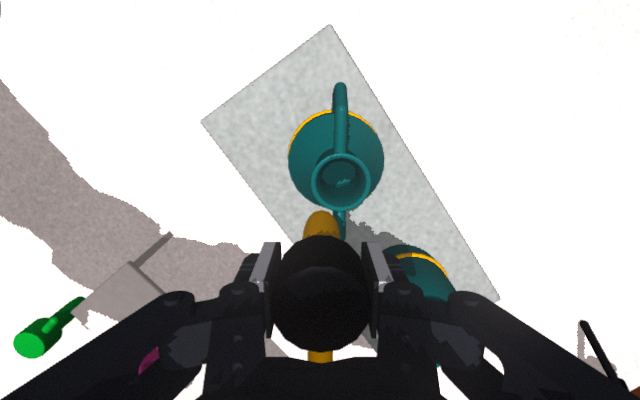

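View pics/s6.png

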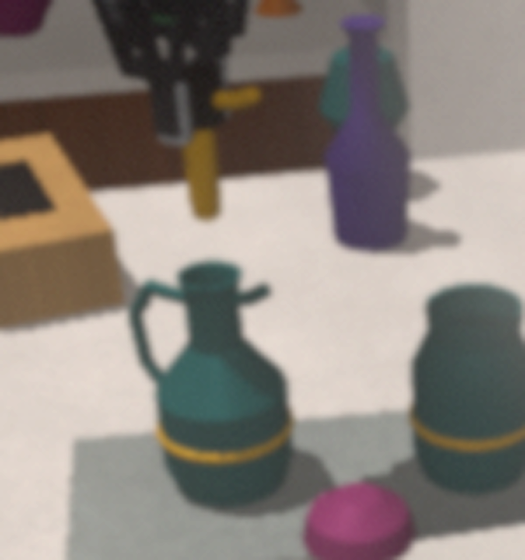

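```bash
python3 - <<'E'
from meas import *
from rig import state
s=state(); print(go(s,[.4388,.2738,.2585],Rz(np.radians(91.0-40))))
r=pickle.load(open("side6.pkl","rb")); hsv=cv2.cvtColor(r["color"],cv2.COLOR_RGB2HSV)
y=(hsv[...,0]>12)&(hsv[...,0]<35)&(hsv[...,1]>110)
for v in range(76,104,3):
    u=np.nonzero(y[v,238:258])[0]+238
    print(v,u.min() if len(u) else 0,u.max() if len(u) else 0,u.mean() if len(u) else 0)
p0=pose(s)[0]
for z in (.2244,.24,.26,.28): print(z,proj(r,[p0[0],p0[1],z]).round(1))
# carafe spout/handle dirs from wrist & neck midline in side0
r=pickle.load(open("wrist6.pkl","rb"));P=cloud(r);X,Y,Z=P[...,0],P[...,1],P[...,2];hsv=cv2.cvtColor(r["color"],cv2.COLOR_RGB2HSV)
m=(hsv[...,0]>75)&(hsv[...,0]<105)&(hsv[...,1]>90)&(abs(X-.44)<.1)&(abs(Y-.274)<.1)&(Z>.125)
C=P[m];d=C[:,:2]-[.4385,.2742];rr=np.hypot(*d.T);a=np.degrees(np.arctan2(d[:,1],d[:,0]))
for lo,hi in((.03,.045),(.045,.06),(.06,.075)):
    o=(rr>lo)&(rr<hi); print(lo,o.sum(),np.median(a[o&(a>0)]) if (o&(a>0)).any() else None,np.median(a[o&(a<0)]) if (o&(a<0)).any() else None)
r=pickle.load(open("side0.pkl","rb"));hsv=cv2.cvtColor(r["color"],cv2.COLOR_RGB2HSV)
m=(hsv[...,0]>75)&(hsv[...,0]<105)&(hsv[...,1]>60)
for v in range(116,140,3):
    u=np.nonzero(m[v,220:280])[0]+220; print(v,u)
for z in (.155,.165,.175): print(proj(r,[.4388,.274,z]).round(1))
E
```

```text
(array([-1.1 ,  1.97,  1.28]), array([0.   , 0.008, 0.   ]))
76 247 250 248.5
79 245 251 248.0
82 242 252 247.0
85 241 252 246.5
88 242 253 247.5
91 244 251 247.5
94 245 251 248.0
97 245 251 248.0
100 246 250 248.0
103 0 0 0
0.2244 [[247.9 100.8]]
0.24 [[247.2  94.1]]
0.26 [[246.2  85.3]]
0.28 [[245.3  76.3]]
0.03 398 140.47391927101168 -35.222250430497546
0.045 299 140.8475762876701 -116.26192926734367
0.06 174 140.57320191682862 -126.26070267972115
116 [248 249 250 251 252 253 254 255]
119 [247 248 249 250 251 252 253 254 255 256]
122 [232 233 234 235 236 243 244 245 246 247 248 249 250 251 252 253 254 255]
125 [257 258 259]
128 [247 249]
131 [246 247 248 249]
134 [246 247 248 249 251]
137 [246 247 248 249 250 251 253]
[[250.  125.8]]
[[249.5 121.9]]
[[249.1 117.9]]
```

Call:
play_rows:
  motion:
    - {"dx": -0.4, "dy": 0, "dz": 0.4, "rx": 0, "ry": 0, "rz": 0}
    - {"dx": -0.4, "dy": 0, "dz": 0.5, "rx": 0, "ry": 0, "rz": 0}
    - {"dx": -0.3, "dy": 0, "dz": 0.4, "rx": 0, "ry": 0, "rz": 0}
    - {"dx": 0, "dy": 0.7, "dz": 0, "rx": 0, "ry": 0, "rz": 0}
    - {"dx": 0, "dy": 0.7, "dz": 0, "rx": 0, "ry": 0, "rz": 0}
    - {"dx": 0, "dy": 0.4, "dz": 0, "rx": 0, "ry": 0, "rz": 0}
    - {"dx": 0, "dy": 0, "dz": 0, "rx": 0, "ry": 0, "rz": 0}
    - {"dx": 0, "dy": 0, "dz": 0, "rx": 0, "ry": 0, "rz": 0}

```text
t: 10.15
eef_pos: [0.4389, 0.274, 0.2602]
tool_rot: [-0.667, 0.667, -0.234, 0.234]
ft_force: [0.3, 1.0, -1.1]
opening: 0.409
```

```bash
python3 look.py 7; python3 m2.py 7
python3 - <<'E'
from h import *
from rig import state
s=state(); print(go(s,[.4388,.2738,.2390],Rz(np.radians(51.5))))
for c,(a,b,e,f),k in (("side",(40,200,190,340),4),("top",(180,280,160,300),5)):
    i=pickle.load(open(c+"7.pkl","rb"))["color"][a:b,e:f,::-1]
    cv2.imwrite(f"pics/{c}7.png",np.clip(cv2.resize(i,None,fx=k,fy=k,interpolation=2)*1.6,0,255).astype(np.uint8)[:600])
cv2.imwrite("pics/w7.png",pickle.load(open("wrist7.pkl","rb"))["color"][...,::-1])
E
```

```text
10.15 [0.4389 0.274  0.2602] [ 0.32  1.04 -1.13] 0.4087588229609761 [-0.88  0.23  0.27  1.81 -0.07  1.11  0.31]
wrist rim 1069
[0.4385 0.2748 0.0188] 0.173
plug/horn 1040
[303 210  37  30 747] [0.4338 0.278  0.2309] min [0.4237 0.2677 0.206 ] max [0.4463 0.2828 0.2685] ax [-0.048  0.007  0.999]
[308 350  25  14 286] [0.4586 0.2575 0.289 ] min [0.43   0.2506 0.2842] max [0.4651 0.2816 0.3352] ax [-0.499  0.427  0.754]
side rim 0
plug/horn 253
[250  70  14   7  71] [0.463  0.2493 0.2882] min [0.4498 0.2393 0.2689] max [0.4768 0.2838 0.2963] ax [-0.668  0.664 -0.337]
[242  82  10  24 156] [0.4399 0.2637 0.2404] min [0.43   0.2576 0.2098] max [0.4494 0.2721 0.2651] ax [-0.061 -0.057 -0.996]
(array([ 0.  ,  2.16, -0.05]), array([-0.001, -0.003,  0.   ]))
```

View pics/side7.png

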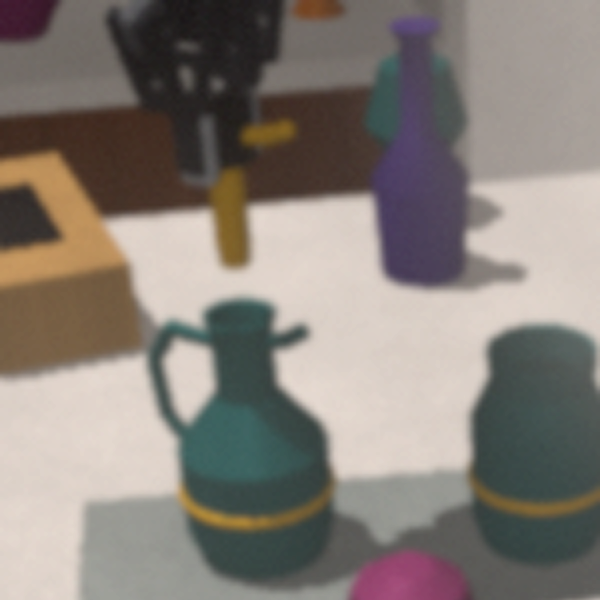

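View pics/w7.png

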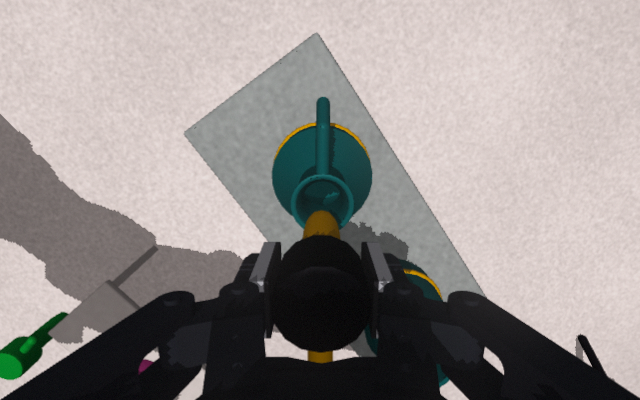

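View pics/top7.png

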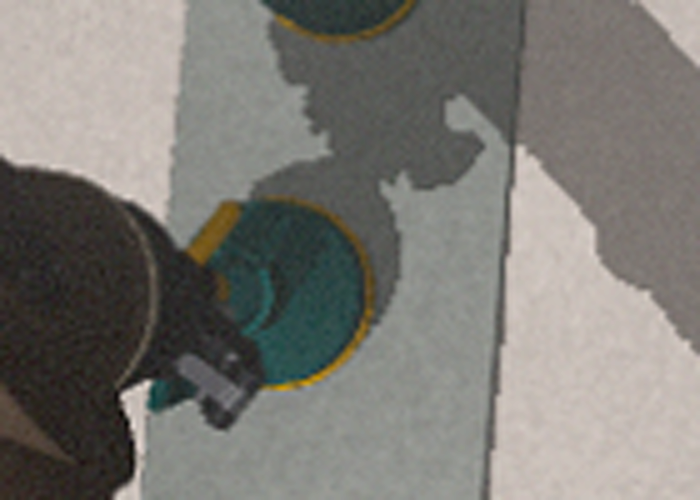

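Call:
play_rows:
  motion:
    - {"dx": 0, "dy": 0.4, "dz": 0, "rx": 0, "ry": 0, "rz": 0}
    - {"dx": 0, "dy": 0.4, "dz": 0, "rx": 0, "ry": 0, "rz": 0}
    - {"dx": 0, "dy": 0.4, "dz": 0, "rx": 0, "ry": 0, "rz": 0}
    - {"dx": 0, "dy": 0.4, "dz": 0, "rx": 0, "ry": 0, "rz": 0}
    - {"dx": 0, "dy": 0.3, "dz": 0, "rx": 0, "ry": 0, "rz": 0}
    - {"dx": 0, "dy": 0.2, "dz": 0, "rx": 0, "ry": 0, "rz": 0}
    - {"dx": 0, "dy": 0, "dz": 0, "rx": 0, "ry": 0, "rz": 0}
    - {"dx": 0, "dy": 0, "dz": 0, "rx": 0, "ry": 0, "rz": 0}
    - {"dx": 0, "dy": 0, "dz": 0, "rx": 0, "ry": 0, "rz": 0}
    - {"dx": 0, "dy": 0, "dz": 0, "rx": 0, "ry": 0, "rz": 0}

```text
t: 11.3
eef_pos: [0.439, 0.2743, 0.2394]
tool_rot: [0.667, -0.667, 0.234, -0.234]
ft_force: [-0.3, -0.1, -1.5]
opening: 0.407
```

```bash
python3 look.py 8; python3 m2.py 8
python3 - <<'E'
from h import *
from rig import state
s=state(); print(go(s,[.4388,.274,.2385],Rz(np.radians(51.5))), abs(s["qd"]).max()); p=pose(s)[0]
r=pickle.load(open("side8.pkl","rb")); f=p-[0,0,.0535]
print("foot proj",proj(r,[f,f+[0,0,.03],[.4388,.274,.175],[.4388,.274,.15]]).round(1))
i=r["color"][60:180,200:310,::-1]
cv2.imwrite("pics/side8.png",np.clip(cv2.resize(i,None,fx=5,fy=5,interpolation=2)*1.6,0,255).astype(np.uint8)[:600])
cv2.imwrite("pics/w8.png",pickle.load(open("wrist8.pkl","rb"))["color"][...,::-1])
E
```

```text
11.3 [0.439  0.2743 0.2394] [-0.33 -0.06 -1.54] 0.40668586338505336 [-0.87  0.25  0.26  1.84 -0.07  1.06  0.31]
wrist rim 1230
[0.4385 0.2749 0.0188] 0.1731
plug/horn 1013
[303 212  37  28 718] [0.4339 0.2782 0.2111] min [0.4241 0.2661 0.1901] max [0.4465 0.283  0.2466] ax [-0.048  0.013  0.999]
[308 350  25  14 283] [0.4587 0.2578 0.2681] min [0.431  0.2516 0.263 ] max [0.4658 0.2819 0.3135] ax [-0.501  0.419  0.757]
side rim 0
plug/horn 230
[251  79  14   7  66] [0.4634 0.2504 0.2668] min [0.45   0.2404 0.2468] max [0.4775 0.2864 0.2749] ax [-0.62   0.692 -0.371]
[245  91   7  24 129] [0.4397 0.2625 0.218 ] min [0.4329 0.2583 0.1906] max [0.4464 0.2677 0.2451] ax [-0.048  0.006 -0.999]
[ 17 108   4  15  17] [0.0849 0.0332 0.3358] min [0.0807 0.0286 0.3252] max [0.0868 0.0375 0.3448] ax [-0.189 -0.275 -0.943]
[ 14 125   2  10  16] [0.0725 0.0297 0.3151] min [0.0706 0.0224 0.3076] max [0.0742 0.034  0.3203] ax [-0.127 -0.565 -0.815]
(array([ 0.01,  0.09, -0.03]), array([-0.   , -0.003,  0.   ])) 0.0018393356848703812
foot proj [[248.7 113.6]
 [247.3 101.3]
 [249.1 117.9]
 [250.2 127.7]]
```

View pics/side8.png

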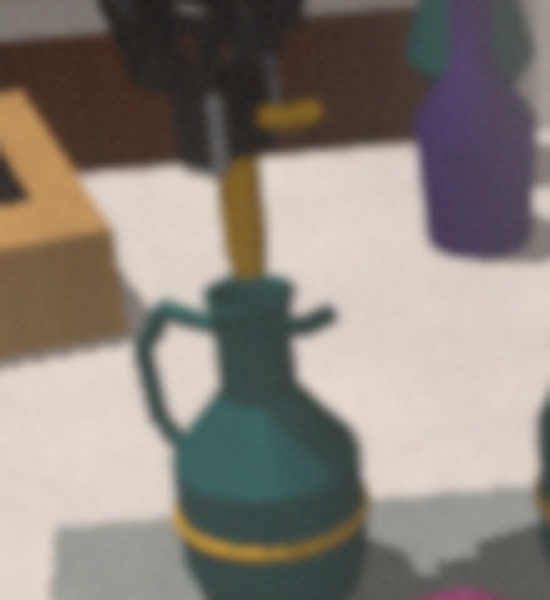

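View pics/w8.png

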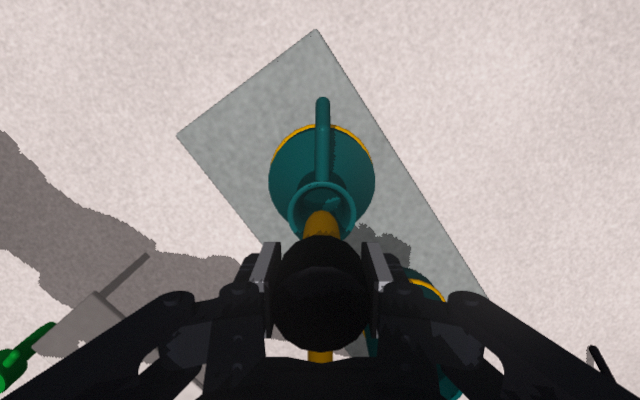

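```bash
python3 -c "
from rig import sign_off
print(sign_off())"
```

```text
the job is handed in; nothing more can be done
None
```

I took the horned stopper out of the block and carried it over the riser with its foot at about 0.225 m. I handed the job in at about 11.3 s with the stopper still gripped and held still over the carafe.

| Last check | Reading | Allowed |
|---|---|---|
| Foot height above the rim | about 11 mm; the wrist camera's depth readings suggested up to about 15 mm | 3–20 mm |
| Distance from the mouth's centre | about 1 mm by the arm's position, about 1 px (2–3 mm) in the side view | under 8 mm |
| Horn against spout | about 1° (about 0.02 rad) | under 0.26 rad |
| Tilt | rough plug-axis fits up to 0.05 rad (0.08 rad in an earlier, noisier look) | under 0.12 rad |

- **Grip:** the opening was steady at 0.41 of the stroke, which matches the 36 mm head. The wrist force matched the stopper's weight plus noise, and the joints were almost still.
- **Contact:** I saw no sign of the stopper touching the glass, and the carafe measured the same place before and after. I judged the ornaments, jar and other stopper only by eye in the pictures, where they stood as before.
- **Failed or rejected:**
  - The first two move calls were refused because I had left out zero entries, and nothing moved.
  - The side camera's depth check of the rim found no points, so I compared the side view by pixels instead.

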